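# Raise the saw guard and push the offcut clear

### The arm

A 6-joint arm with a two-finger parallel gripper is mounted at the origin on the work surface. World frame = base frame: x ahead of the robot, y to its left, z up, the work surface at z = 0. Lengths are in m, angles in rad, forces in N, time in s.
With the tool pointing down it reaches from about 0.3 to 0.775 m from the base axis. Payload 14.6 kg.
Tool frame: the origin (TCP) lies on the centre line of the jaws, within the pads' length; the fingertips stand 17 mm ahead of it and the grasp point (between the pads) lies 2 mm behind it; z points along the fingers, x is the direction in which the jaws open and shut, and the axes are right-handed (so a half turn about z gives the same grasp; the last joint's range is limited). The gripper opens to 94 mm and grips with 3 to 60 N. Pads are 16 mm wide; open, the fingers measure 119 mm over their backs; the gripper's body (75 mm by 177 mm) begins 78 mm behind the grasp point.
Start: joints at [-1.232, 0.3, 1.521, -0, 1.321, -0.067], TCP at [0.217, -0.505, 0.222] pointing down, gripper open.
Joint ranges: [-3.03, 3.03], [-0.79, 2.21], [0.23, 2.52], [-1.04, 4.18], [0, 3.07], [-2.55, 2.55]. Speed limits (rad/s): [2.22, 2.22, 2.57, 3.14, 3.14, 3.14].

### API

Orientations are given as [roll, pitch, yaw] about the fixed x, y, z axes, in that order (R = Rz(yaw) Ry(pitch) Rx(roll)).
In Python, from station import ctrl gives the robot as it stands. The module is installed in compiled form; this text tells all that it offers.
- The arm moves only by the tool drive_tool, never from a script. Its argument "increments" is a list of rows, each a list of 3 entries, a list of its own where there are three numbers: the turn, a rotation vector about the tool's x, y, z in degrees, then the shift along the tool's x, y, z in mm, then the opening, from 0 (shut) to 1 (fully open). In form: [[[ax, ay, az], [dx, dy, dz], hand], ...]. A call has 1 to 20 rows; each row shifts and turns the commanded pose from where the row before left it, along the tool's axes as they then stand; what a row does not reach is not made up. A row lasts 1/8 s, in which the tool goes at most 62.5 mm and 10.7 degrees, less where a joint would pass 70% of its speed; a pose out of reach is approached as far as the arm can. A call with a gripper value outside its range is refused whole. The fingers move at their own pace and stop on an object; "squeeze" is the grip in N (left out, the last holds). Time passes only in rows, so rows that do not move let the fingers close. It gives the time, the measured TCP pose, the force and the opening at its end, in the units of the state.
- ctrl.get_obs(): the state, without advancing time (a new reading comes with each control period).
- ctrl.camera(name): name is "scene" or "top" or "wrist"; returns the picture (480x640x3 uint8, red, green, blue); there is no depth.
- ctrl.calibration(name): a dict with "fx", "fy", "cx", "cy" (pixels), "k1" (the pictures are not rectified: a ray, as slopes to the right and down, at radius r is drawn at 1 + k1 r^2 times it, then the intrinsics apply), "rvec" (rotation vector, rad) and "tvec" (3), from world to camera coordinates, as OpenCV has them. Camera axes: x right, y down, z forward; pixel columns grow to the right and rows downward; lengths in m; the calibration is good to about 2 mm. A picture is of the moment at which its call begins: read the wrist's pose just before it. calibration takes no time and is no camera call; for the wrist camera it gives the pose at the moment of the call.
- ctrl.hand_in(): hands the job in, once; it reports no verdict.
The state is a dict: "time_s": time; "qpos": joint angles; "joint_vel": joint speeds; "tau": joint torques, N m; "ee_pos": TCP position; "eef_rot": TCP orientation; "force": force on the tool from outside, world axes, zero at the start; "moment": the same for the moment, N m; "grip_width": finger opening in m.
Only numpy, scipy, OpenCV 4.12 (cv2) and the standard library are available. Lean on these libraries where they do the work, as an engineer would, in place of code of your own. Each camera call takes 0.05 s, during which the arm holds its last target.

### The job

The saw on this garage bench is stopped. Using only the fingers, push the counterweighted guard up (its orange bar is the place to push) until it goes past its balance point and stays fully raised by itself; then push the pine offcut across the saw board until it lies wholly on the yellow panel. Do not pick the offcut up or tip it over, keep off the blade, leave everything else where it is, and finish clear with the guard still up.

Things in the scene. Friction and masses are not known exactly. Their poses are not given: they have to be found in the camera images.
- guard (a joint): The counterweighted saw guard's hinge angle in rad: 0 = lowered, arm level; grows as the free end rises; 1.4 = fully raised against its stop. Below about 0.85 it falls back to 0 when let go; beyond that the counterweight carries it up to 1.4 and keeps it there. Lifting it at the orange bar takes about 1 N at first, less as it rises (up to 1.5 times that or so when heavily built).
- guard_bar (a point): Centre of the orange lift bar across the guard's free end (moves with the guard): a level round bar, 16 mm diameter, 120 mm long, square to the arm. With the guard lowered it is 220 mm from the hinge, on the robot's side of it, its axis 115 mm above the bench. Between bar and hinge the guard is a flat clear shield 100 mm wide, 5 mm thick, 115 mm long, then a red arm 30 mm wide. The space below the bar and in front of it is open.
- guard_hinge (a point): Middle of the guard's level hinge axis, 115 mm above the bench, between two grey cheeks (76 mm apart over their outsides, tops at 135 mm). Fixed to the saw board; its x axis points from the lowered bar to the hinge, away from the robot, its y axis along the hinge. A round steel counterweight (42 mm diameter, 50 mm long) rides on a short tail above and behind the hinge.
- blade: Saw blade standing still, upright through the black saw board, 9 x 2.5 mm and 34 mm high, under the shield, 130 mm from the hinge line towards the robot. Origin at its foot on the board's top.
- offcut_center (a point): Centre of the loose pine offcut, half-way up: a 44 x 44 mm block with a right-angled point 22 mm long at the +x side of its own frame (seen from above like a house), 36 mm high, about 60 g, lying flat on the saw board below the orange bar and the shield's front part (60 mm of room between its top and the bar). Along its own x its body runs from -28 mm (flat end) to +16 mm and the point to +38 mm; its two flat sides are at y = +22 and -22 mm. Own z up.
- yellow_panel: Flat yellow painted panel on the saw board, 160 mm (its x) by 140 mm (its y), no step. Origin at its centre, at the height of the board's top. It lies to the left or to the right of the blade, its centre 140 mm to the side of the blade and 60 mm nearer to the robot; its axes are parallel to the hinge's.
- blue_panel: The like panel in blue, 160 x 140 mm, on the other side of the blade: finished parts lie here. Origin at its centre on the board's top.
- bracket_mid (a point): Finished L-shaped wooden bracket, 90 x 50 x 15 mm, lying loose on the blue panel. Centre, half-way up. Bystander.
- screwdriver: Screwdriver lying loose on the saw board's far part, beside the hinge. Bystander.
- square: Try square, 100 mm wooden stock and 100 mm steel blade, lying on the bench at the left. Bystander.
- glue: White glue bottle, 56 mm diameter, 150 mm tall, on the bench at the left. Origin under its centre. Bystander.
- mug: Blue mug, 80 mm diameter, 90 mm tall, on the bench at the right. Origin under its centre. Bystander.
- push_stick: Red plastic push stick, about 245 x 50 x 12 mm, lying on the bench at the right. Bystander.
- offcut: The same pine offcut, origin under the centre of its 44 mm square part (6 mm from the centre point above, towards the flat end).
- station: The saw station: a black board 360 mm (its x) by 440 mm (its y), 8 mm thick, fixed on the bench, without rims, with the hinge cheeks, guard and blade on it. Origin under its centre (the blade stands there) at bench height; axes parallel to the hinge's.

How it is judged:
On the way, in this order (a step that is already met when the one before it is completed fails the run):
1. the guard is raised past its balance point, up to its stop (value of joint guard above 1.25 rad), for 0.3 s.
2. the offcut is pushed on to the yellow panel (value of joint guard above 1.25 rad and x of offcut_center in the frame of yellow_panel between -0.058 and 0.058 m and y of offcut_center in the frame of yellow_panel between -0.048 and 0.048 m), for 0.2 s.
At the end, for the whole second after the job is handed in: The guard stays raised by itself (hinge above 1.25 rad, still), and the offcut lies flat and still on the saw board with its centre on the yellow panel, within 58 mm of the panel's centre along its 160 mm side and 48 mm along its 140 mm side (all of step 2 and height (world z) of offcut_center below 0.031 m and angle between offcut_center's own z axis and vertical below 0.15 rad and linear speed of offcut below 0.02 m/s and velocity of joint guard between -0.1 and 0.1 rad/s); the robot touches nothing.
It fails at once if the offcut is lifted off the board (by more than 12 mm) or tipped (height (world z) of offcut_center above 0.038 m or angle between offcut_center's own z axis and vertical above 0.4 rad).
It fails at once if the robot touches the blade (contact force between any of the fingers, the arm and blade above 0.5 N).
It fails at once if a part of the robot other than the fingers presses on the guard, the saw station or the offcut (contact force between the arm and station above 2 N or contact force between the arm and offcut above 2 N).
It fails at once if a bystander is moved more than 20 mm (distance of any of bracket_mid, screwdriver, square, glue, mug, push_stick from where it was at the start of the episode above 0.02 m).
It also fails if it takes over 58 s, if anything falls off the work surface, if the arm or the gripper's body presses on something with over 40 N, if the wrist force passes 120 N, or if a joint passes its speed limit or range.

## Working session

There is one attempt and no reset: what is moved stays moved. The work goes in short steps, Python scripts to look and compute and a tool call to move; the robot and the scene stay as the last step left them, time stands still between calls to the robot, and variables do not carry over. Pictures are saved under pics/ and viewed, and the job is handed in when it is done.

Besides the shell and the picture viewer there is one more tool, called after "Emit:" as name(argument=value, ...) on one line, values as JSON. drive_tool: Moves the arm, as the interface text tells. Its arguments: {"type":"object","properties":{"increments":{"type":"array"},"squeeze":{"type":"number"}},"required":["increments"]}

```bash
mkdir -p pics
python3 - <<'E'
from station import ctrl
import cv2
print(ctrl.get_obs())
for n in ("scene","top"):
    im=ctrl.camera(n); cv2.imwrite(f"pics/{n}0.png",im[:,:,::-1]); print(n,ctrl.calibration(n))
E
```

```text
{'time_s': 0.0, 'qpos': array([-1.23158744e+00,  3.00487103e-01,  1.52157042e+00, -2.32217121e-05,
        1.32072608e+00, -6.66064861e-02]), 'joint_vel': array([ 1.17826148e-03,  8.13146093e-04, -9.54909680e-05,  5.49041624e-04,
       -1.34928713e-03,  1.94088124e-04]), 'tau': array([-9.12296559e-05, -5.31805158e+01, -3.52738166e+01,  7.08310073e-02,
        2.43772828e-02, -9.96318317e-05]), 'ee_pos': array([ 0.2170291 , -0.50510161,  0.22188206]), 'eef_rot': array([-3.14153583e+00,  1.18981339e-03, -1.16497516e+00]), 'force': array([-0.10521568,  0.45412067, -0.70688729]), 'moment': array([ 0.01704034, -0.03904125,  0.00058405]), 'grip_width': 0.09416245052825897}
scene {'fx': 519.8114593115257, 'fy': 519.8114593115257, 'cx': 303.77338106668367, 'cy': 242.52826838075902, 'k1': -0.14608207248095686, 'rvec': array([ 2.2032866 ,  1.37331902, -0.41629448]), 'tvec': array([-0.24859663, -0.35244478,  1.97622165])}
top {'fx': 573.8050811741309, 'fy': 573.8050811741309, 'cx': 305.76817325125046, 'cy': 239.8868487990994, 'k1': 0.052388728415663374, 'rvec': array([ 2.15228806, -2.06701982,  0.20704201]), 'tvec': array([-0.00261675,  0.55654082,  1.34949495])}
```

View pics/scene0.png

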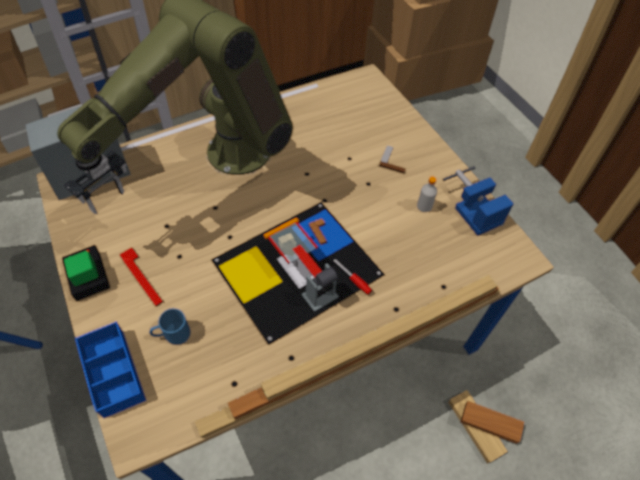

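View pics/top0.png

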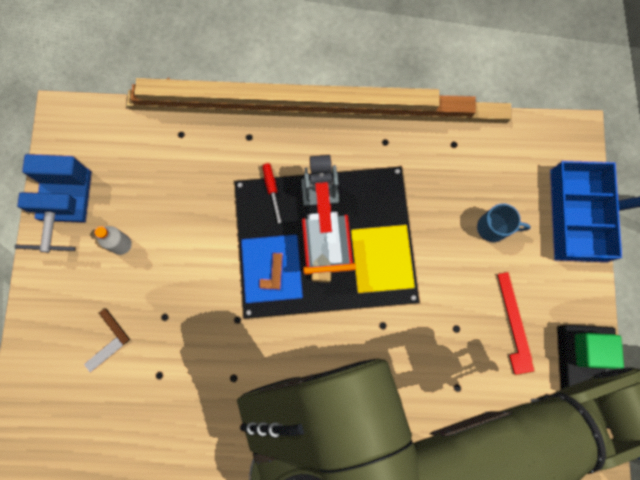

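The top view has the board at about (327,240), with yellow to the right (robot's right, -y), blue to the left with the bracket, and the orange bar at about (329,268). Next I'll enlarge it and measure.

```bash
cat > h.py <<'E'
import numpy as np, cv2
from station import ctrl
from scipy.optimize import brentq
def ray(c,u,v):
    x=(u-c['cx'])/c['fx'];y=(v-c['cy'])/c['fy'];rd=np.hypot(x,y)
    r=rd
    for _ in range(30): r=rd/(1+c['k1']*r*r)
    s=r/rd if rd>0 else 1
    R=cv2.Rodrigues(c['rvec'])[0]
    return -R.T@c['tvec'], R.T@np.array([x*s,y*s,1])
def px2w(c,u,v,z):
    o,d=ray(c,u,v); return o+d*(z-o[2])/d[2]
def w2px(c,p):
    R=cv2.Rodrigues(c['rvec'])[0]; q=R@np.array(p,float)+c['tvec']; x,y=q[:2]/q[2]; s=1+c['k1']*(x*x+y*y)
    return np.array([c['fx']*x*s+c['cx'],c['fy']*y*s+c['cy']])
E
python3 - <<'E'
from h import *
im=cv2.imread('pics/top0.png')
cv2.imwrite('pics/top0c.png',cv2.resize(im[150:330,220:430],None,fx=3.5,fy=3.3,interpolation=cv2.INTER_CUBIC)[:600])
im=cv2.imread('pics/scene0.png')
cv2.imwrite('pics/scene0c.png',cv2.resize(im[190:350,200:400],None,fx=3.7,fy=3.7,interpolation=cv2.INTER_CUBIC))
E
```

```text
(no output)
```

View pics/top0c.png

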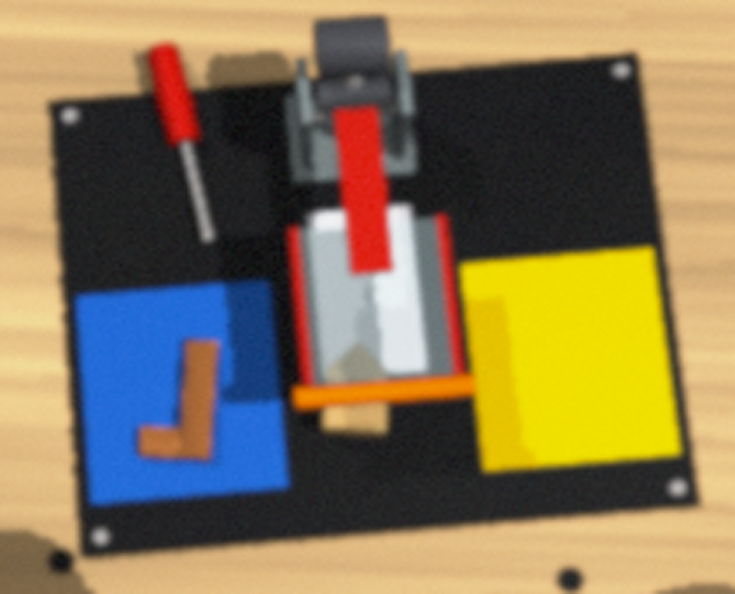

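View pics/scene0c.png

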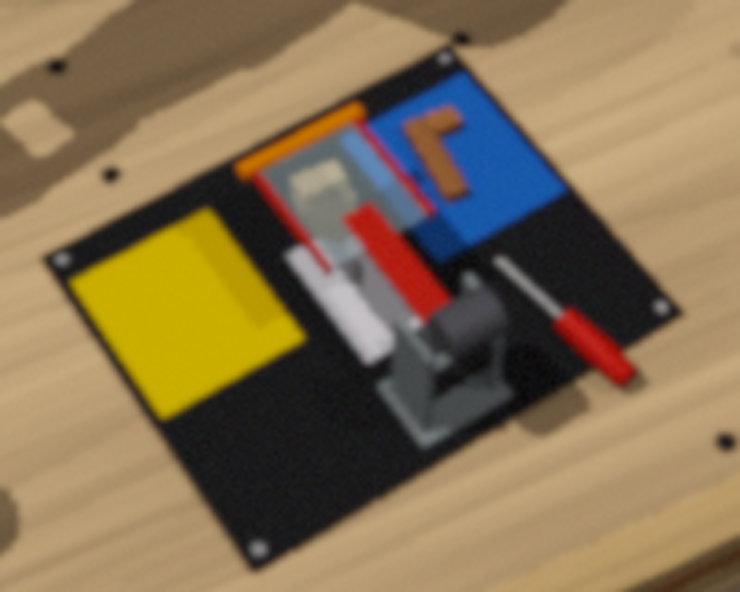

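In the crop the board corners are at (50,100), (637,55), (698,503), (84,555). The bar ends are at (293,397) and (473,384), and the offcut's flat end at (321,430)-(388,434) with its point at about (360,340) under the shield.

Run:
```python
from h import *
c=ctrl.calibration('top')
f=lambda x,y,z:px2w(c,220+(x+.5)/3.5-.5,150+(y+.5)/3.3-.5,z)
C=np.array([f(50,100,.008),f(637,55,.008),f(698,503,.008),f(84,555,.008)]);print(C.round(4));print('cen',C.mean(0),np.linalg.norm(C-np.roll(C,1,0),axis=1))
xa=(C[0]+C[1]-C[2]-C[3]);th=np.arctan2(xa[1],xa[0]);ya=C[0]+C[3]-C[1]-C[2];print('th',th,np.arctan2(-ya[0],ya[1]))
Y=np.array([f(459,263,.008),f(655,246,.008),f(683,457,.008),f(484,472,.008)]);print('yel',Y.mean(0),np.linalg.norm(Y-np.roll(Y,1,0),axis=1))
B=np.array([f(293,397,.115),f(473,386,.115)]);print('bar',B,B.mean(0),np.linalg.norm(B[0]-B[1]))
for n,p in dict(l=(321,428,.044),r=(388,432,.044),tip=(360,340,.044),sL=(330,375,.044),sR=(388,378,.044)).items(): print(n,f(*p))
# predict
t=th;R=np.array([[np.cos(t),-np.sin(t)],[np.sin(t),np.cos(t)]])
o=C.mean(0)[:2]
print('yel pred',o+R@[-.06,-.14],'hinge',o+R@[.13,0],'bar pred',o+R@[-.09,0])
```

```text
[[ 0.7174  0.2131  0.008 ]
 [ 0.7714 -0.2206  0.008 ]
 [ 0.4205 -0.266   0.008 ]
 [ 0.364   0.1656  0.008 ]]
cen [ 0.56836065 -0.02697947  0.008     ] [0.35656611 0.43698632 0.35384256 0.43529979]
th 0.1312442719863629 0.12699408123926592
yel [ 0.52696668 -0.17447995  0.008     ] [0.1622636  0.14324357 0.16397634 0.14186894]
bar [[ 0.47272306  0.02180487  0.115     ]
 [ 0.48536725 -0.09727607  0.115     ]] [ 0.47904515 -0.0377356   0.115     ] 0.11975034940302669
l [0.46122563 0.00240237 0.044     ]
r [ 0.4601415  -0.04432886  0.044     ]
tip [ 0.5283835  -0.02244679  0.044     ]
sL [ 0.50110789 -0.00236097  0.044     ]
sR [ 0.50048784 -0.04304241  0.044     ]
yel pred [ 0.52719815 -0.17362752] hinge [ 0.69724263 -0.00996666] bar pred [ 0.47913467 -0.03875758]
```

The measurements agree: the board edges come out at 354-357 mm and 436 mm, the bar at 119.8 mm, and the panel at the predicted place. I take station yaw 0.129, bar at (0.479, -0.038), blade at (0.568, -0.027), offcut centre at about (0.489, -0.021) and panel centre at (0.527, -0.174).

The plan is to tilt the fingers forward under the bar, follow its arc upward, and then push the offcut sideways (-y) with two fingertips. First I'll turn the tool to the station axes and move in front of the bar.

Emit:
drive_tool(increments=[[[0,0,8],[0,0,0],0.13],[[0,0,7.9],[0,0,0],0.13],[[0,0,0],[-27,-14,0],0.13],[[0,0,0],[-27,-14,0],0.13],[[0,0,0],[-27,-14,0],0.13],[[0,0,0],[-27,-14,0],0.13],[[0,0,0],[-27,-14,0],0.13],[[0,0,0],[-27,-14,0],0.13],[[0,0,0],[-27,-14,0],0.13],[[0,0,0],[-27,-14,0],0.13],[[0,0,0],[-27,-14,0],0.13],[[0,0,0],[-27,-14,0],0.13],[[0,0,0],[-27,-14,0],0.13],[[0,0,0],[-27,-14,0],0.13],[[0,0,0],[-27,-14,0],0.13],[[0,0,0],[-27,-14,0],0.13],[[0,0,0],[-27,-14,0],0.13],[[0,0,0],[-24,-10,0],0.13]])

```text
time_s: 2.35
ee_pos: [0.3805, -0.0506, 0.2223]
eef_rot: [3.141, 0.0, -1.442]
force: [0.0, 0.0, 0.1]
grip_width: 0.0121
```

Emit:
drive_tool(increments=[[[10,0,0],[0,0,0],0.13],[[10,0,0],[0,0,0],0.13],[[10,0,0],[0,0,0],0.13],[[10,0,0],[0,0,0],0.13],[[10,0,0],[0,0,0],0.13],[[0,0,0],[0,0,0],0.13]])

```text
time_s: 3.1
ee_pos: [0.3797, -0.0503, 0.2211]
eef_rot: [-2.309, 0.006, -1.438]
force: [-0.4, -0.4, 0.8]
grip_width: 0.012
```

```bash
cat > st.py <<'E'
from h import *
from scipy.spatial.transform import Rotation as Ro
o=ctrl.get_obs(); print('t',o['time_s'],'q',o['qpos'].round(3),'pos',o['ee_pos'].round(4),'F',o['force'].round(2))
R=Ro.from_euler('xyz',o['eef_rot']).as_matrix(); print('x',R[:,0].round(3),'z',R[:,2].round(3))
xs=np.array([.9917,.1287,0]);ys=np.array([-.1287,.9917,0])
d=o['ee_pos']-[.479,-.038,0]; print('station rel bar: s %.4f t %.4f z %.4f'%(d@xs,d@ys,d[2]))
E
python3 st.py
```

```text
t 3.1 q [-0.551 -0.475  2.433  0.857  0.672  0.338] pos [ 0.3797 -0.0503  0.2211] F [-0.37 -0.41  0.83]
x [ 0.132 -0.991 -0.006] z [ 0.733  0.102 -0.673]
station rel bar: s -0.1001 t 0.0006 z 0.2211
```

Emit:
drive_tool(increments=[[[0,0,0],[0,4,10.5],0.13],[[0,0,0],[0,4,10.5],0.13],[[0,0,0],[0,4,10.5],0.13],[[0,0,0],[0,4,10.5],0.13],[[0,0,0],[0,4,10.5],0.13],[[0,0,0],[0,4,10.5],0.13],[[0,0,0],[0,4,10.5],0.13],[[0,0,0],[0,4,10.5],0.13],[[0,0,0],[0,0,0],0.13]])

```text
time_s: 4.22
ee_pos: [0.4215, -0.0434, 0.1416]
eef_rot: [-2.31, 0.007, -1.434]
force: [0.2, 0.4, -0.1]
grip_width: 0.0126
```

```bash
python3 st.py
```

```text
t 4.225 q [-0.439 -0.15   2.449  1.348  0.43  -0.164] pos [ 0.4215 -0.0434  0.1416] F [ 0.18  0.44 -0.13]
x [ 0.137 -0.991 -0.007] z [ 0.732  0.106 -0.673]
station rel bar: s -0.0577 t 0.0020 z 0.1416
```

Emit:
drive_tool(increments=[[[0,0,0],[0,6,0],0.13],[[0,0,0],[0,6,2],0.13],[[0,0,0],[0,0,9],0.13],[[0,0,0],[0,0,9],0.13],[[0,0,0],[0,0,9],0.13],[[0,0,0],[0,0,9],0.13],[[0,0,0],[0,0,0],0.13]])

```text
time_s: 5.1
ee_pos: [0.4414, -0.0407, 0.1078]
eef_rot: [-2.307, 0.006, -1.434]
force: [1.0, 0.3, 0.2]
grip_width: 0.0121
```

```bash
python3 st.py
python3 - <<'E'
from h import *
for n in ('scene','top'):
    im=ctrl.camera(n)[:,:,::-1]
    a=im[190:350,200:400] if n=='scene' else im[150:330,220:430]
    cv2.imwrite(f'pics/{n}1.png',cv2.resize(a,None,fx=3.4,fy=3.3,interpolation=cv2.INTER_CUBIC))
E
```

```text
t 5.1 q [-0.397  0.006  2.43   1.698  0.394 -0.511] pos [ 0.4414 -0.0407  0.1078] F [0.96 0.28 0.23]
x [ 0.136 -0.991 -0.006] z [ 0.733  0.105 -0.672]
station rel bar: s -0.0376 t 0.0021 z 0.1078
```

View pics/scene1.png

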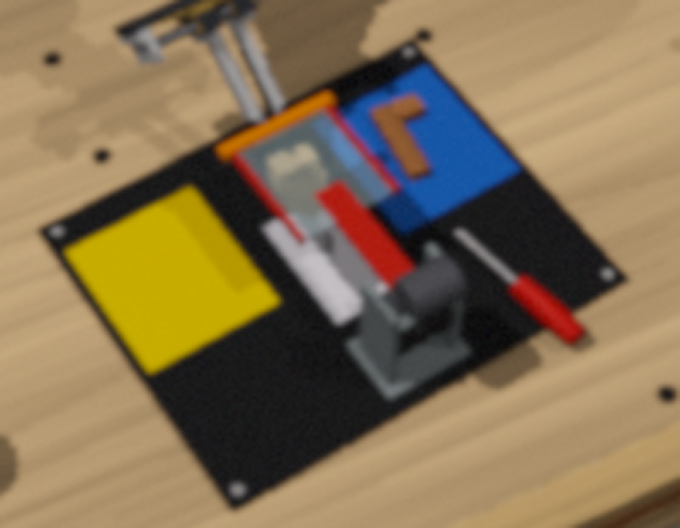

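View pics/top1.png

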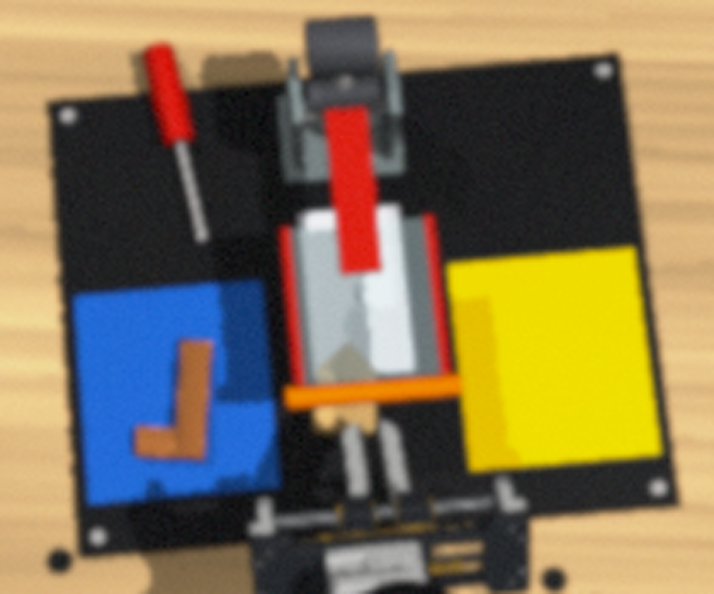

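The fingers are in front of the bar and centred on it, and nothing has been disturbed. Next I slide in under the bar and work out the arc steps.

Emit:
drive_tool(increments=[[[0,0,0],[0,0,8],0.13],[[0,0,0],[0,0,8],0.13],[[0,0,0],[0,0,6],0.13],[[0,0,0],[0,-5,0],0.13],[[0,0,0],[0,-5,0],0.13],[[0,0,0],[0,0,0],0.13]])

```text
time_s: 5.95
ee_pos: [0.464, -0.0382, 0.101]
eef_rot: [-2.306, 0.005, -1.436]
force: [0.3, 0.4, 0.1]
grip_width: 0.0124
```

```bash
python3 st.py
python3 - <<'E'
from h import *
t=np.arange(0,1.21,.08)
p=np.c_[-.22*np.cos(t),.22*np.sin(t)]
d=np.diff(p,axis=0)*1000
print(np.c_[t[1:],-(.673*d[:,0]+.74*d[:,1]),.74*d[:,0]-.673*d[:,1]].round(1))
E
```

```text
t 5.95 q [-0.356  0.076  2.383  1.804  0.371 -0.592] pos [ 0.464  -0.0382  0.101 ] F [0.35 0.36 0.1 ]
x [ 0.135 -0.991 -0.005] z [ 0.735  0.103 -0.671]
station rel bar: s -0.0149 t 0.0018 z 0.1010
[[  0.1 -13.5 -11.3]
 [  0.2 -14.3 -10.2]
 [  0.2 -15.1  -9. ]
 [  0.3 -15.8  -7.8]
 [  0.4 -16.4  -6.5]
 [  0.5 -16.8  -5.2]
 [  0.6 -17.2  -3.8]
 [  0.6 -17.4  -2.4]
 [  0.7 -17.6  -1. ]
 [  0.8 -17.6   0.4]
 [  0.9 -17.5   1.8]
 [  1.  -17.3   3.2]
 [  1.  -17.    4.6]
 [  1.1 -16.6   5.9]
 [  1.2 -16.1   7.2]]
```

Emit:
drive_tool(increments=[[[0,0,0],[0,-5,0],0.13],[[0,0,0],[0,-6.7,-5.7],0.13],[[0,0,0],[0,-6.8,-5.6],0.13],[[0,0,0],[0,-7.1,-5.1],0.13],[[0,0,0],[0,-7.2,-5.1],0.13],[[0,0,0],[0,-7.5,-4.5],0.13],[[0,0,0],[0,-7.6,-4.5],0.13],[[0,0,0],[0,-7.9,-3.9],0.13],[[0,0,0],[0,-7.9,-3.9],0.13],[[0,0,0],[0,-8.2,-3.3],0.13],[[0,0,0],[0,-8.2,-3.2],0.13]])

```text
time_s: 7.32
ee_pos: [0.484, -0.0358, 0.1898]
eef_rot: [-2.307, 0.005, -1.436]
force: [-0.5, 0.7, -0.4]
grip_width: 0.0124
```

```bash
python3 st.py
python3 - <<'E'
from h import *
for n in ('scene',):
    im=ctrl.camera(n)[:,:,::-1]
    a=im[170:350,200:400] if n=='scene' else im[150:330,220:430]
    cv2.imwrite(f'pics/{n}2.png',cv2.resize(a,None,fx=3.3,fy=3.3,interpolation=cv2.INTER_CUBIC))
E
```

```text
t 7.325 q [-0.325 -0.112  2.271  1.049  0.393  0.239] pos [ 0.484  -0.0358  0.1898] F [-0.48  0.74 -0.36]
x [ 0.134 -0.991 -0.005] z [ 0.734  0.103 -0.672]
station rel bar: s 0.0052 t 0.0015 z 0.1898
```

View pics/scene2.png

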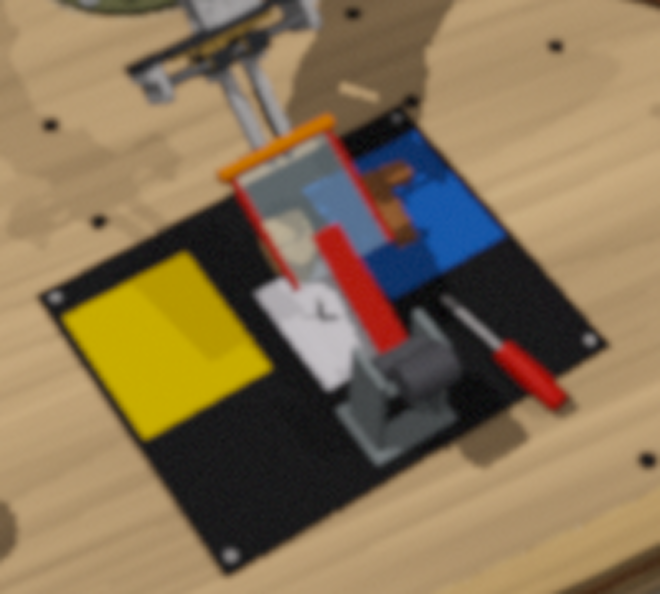

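The guard is following the fingers, with the bar resting on both of them at about 0.4 rad. I continue along the arc.

Emit:
drive_tool(increments=[[[0,0,0],[0,-8.4,-2.6],0.13],[[0,0,0],[0,-8.4,-2.6],0.13],[[0,0,0],[0,-8.6,-1.9],0.13],[[0,0,0],[0,-8.6,-1.9],0.13],[[0,0,0],[0,-8.7,-1.2],0.13],[[0,0,0],[0,-8.7,-1.2],0.13],[[0,0,0],[0,-8.8,-0.5],0.13],[[0,0,0],[0,-8.8,-0.5],0.13],[[0,0,0],[0,-8.8,0.2],0.13],[[0,0,0],[0,-8.8,0.2],0.13],[[0,0,0],[0,-8.8,0.9],0.13],[[0,0,0],[0,-8.7,0.9],0.13],[[0,0,0],[0,-8.7,1.6],0.13],[[0,0,0],[0,-8.6,1.6],0.13],[[0,0,0],[0,-8.5,2.3],0.13],[[0,0,0],[0,-8.5,2.3],0.13],[[0,0,0],[0,0,0],0.13],[[0,0,0],[0,0,0],0.13]])

```text
time_s: 9.62
ee_pos: [0.5744, -0.0241, 0.2935]
eef_rot: [-2.307, 0.005, -1.436]
force: [-0.5, 0.1, -0.1]
grip_width: 0.0121
```

```bash
python3 st.py
python3 - <<'E'
from h import *
for n in ('scene','top'):
    im=ctrl.camera(n)[:,:,::-1]
    a=im[170:350,200:400] if n=='scene' else im[150:330,220:430]
    cv2.imwrite(f'pics/{n}3.png',cv2.resize(a,None,fx=3.3,fy=3.3,interpolation=cv2.INTER_CUBIC))
E
```

```text
t 9.625 q [-0.222 -0.051  1.945  0.562  0.515  0.828] pos [ 0.5744 -0.0241  0.2935] F [-0.51  0.05 -0.07]
x [ 0.134 -0.991 -0.005] z [ 0.734  0.103 -0.672]
station rel bar: s 0.0964 t 0.0015 z 0.2935
```

View pics/scene3.png

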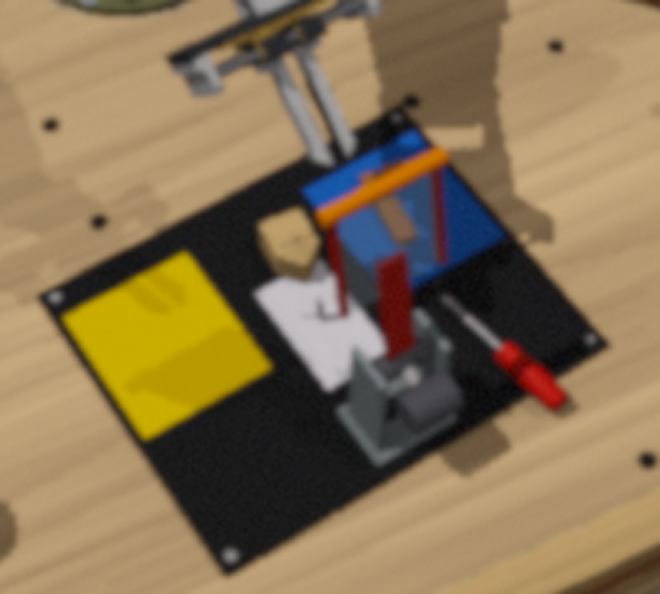

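View pics/top3.png

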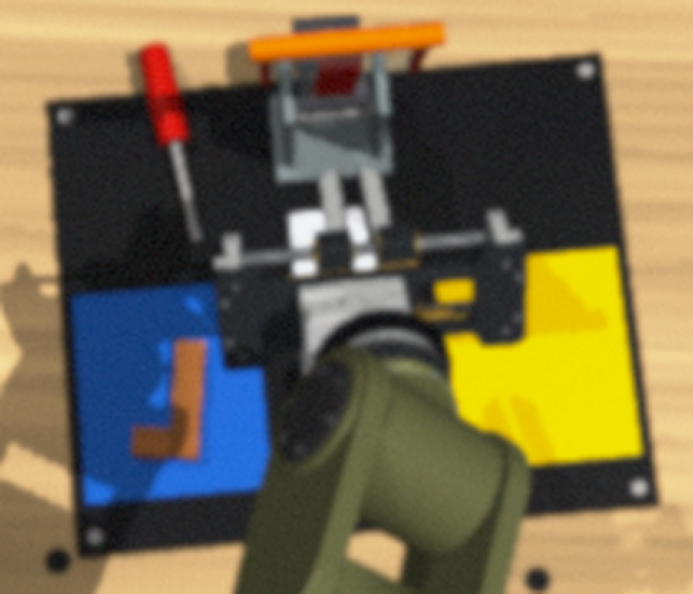

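The guard is up by itself at its stop, with the bar at (345,42) in the top crop, well clear of the fingers. The offcut is uncovered at about (290,240) in the scene crop. I'll back off, bring the tool upright and turn the jaws along the station's x.

Emit:
drive_tool(increments=[[[0,0,0],[0,9,-10],0.13],[[0,0,0],[0,9,-10],0.13],[[0,0,0],[0,9,-10],0.13],[[0,0,0],[0,9,-10],0.13],[[0,0,0],[0,9,-10],0.13],[[-9.5,0,0],[0,0,0],0.13],[[-9.5,0,0],[0,0,0],0.13],[[-9.5,0,0],[0,0,0],0.13],[[-9.5,0,0],[0,0,0],0.13],[[-9.7,0,0],[0,0,0],0.13],[[0,0,-10],[0,0,0],0.13],[[0,0,-10],[0,0,0],0.13],[[0,0,-10],[0,0,0],0.13],[[0,0,-10],[0,0,0],0.13],[[0,0,-10],[0,0,0],0.13],[[0,0,-10],[0,0,0],0.13],[[0,0,-10],[0,0,0],0.13],[[0,0,-10],[0,0,0],0.13],[[0,0,-10],[0,0,0],0.13],[[0,0,0],[0,0,0],0.13]])

```text
time_s: 12.22
ee_pos: [0.5074, -0.0333, 0.2941]
eef_rot: [-3.136, -0.002, 0.134]
force: [-0.3, -0.5, -0.5]
grip_width: 0.0123
```

```bash
python3 st.py
python3 - <<'E'
from h import *
for n in ('scene',):
    im=ctrl.camera(n)[:,:,::-1]
    cv2.imwrite('pics/scene4_full.png',im)
    cv2.imwrite(f'pics/{n}4.png',cv2.resize(im[190:310,230:370],None,fx=5,fy=5,interpolation=cv2.INTER_CUBIC))
E
```

```text
t 12.225 q [-0.14   0.159  1.527  0.006  1.455 -0.275] pos [ 0.5074 -0.0333  0.2941] F [-0.28 -0.52 -0.46]
x [0.991 0.133 0.002] z [ 0.001  0.006 -1.   ]
station rel bar: s 0.0288 t 0.0010 z 0.2941
```

View pics/scene4.png

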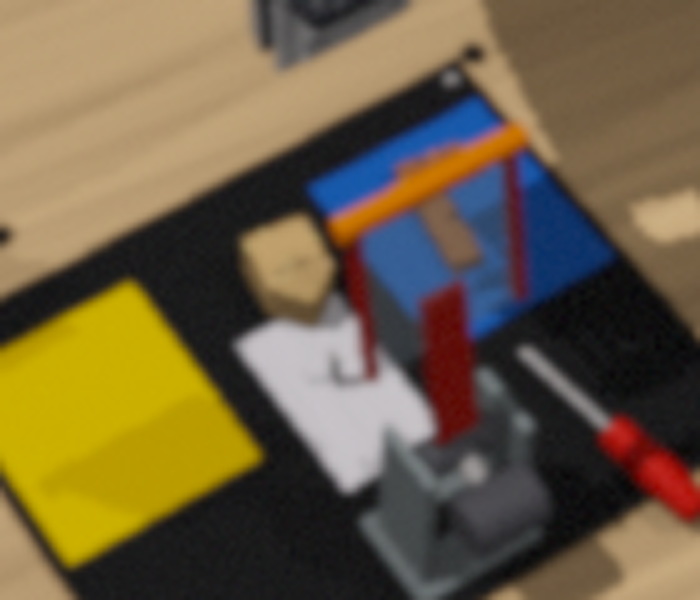

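```bash
cat > fit.py <<'E'
from h import *
from scipy.optimize import least_squares
M=np.array([[-28,22],[-28,-22],[16,-22],[38,0],[16,22]])/1000
xs=np.array([.9917,.1287]);ys=np.array([-.1287,.9917])
def verts(p,z):
    c,s=np.cos(p[2]),np.sin(p[2]); return np.c_[p[:2]+M@np.array([[c,s],[-s,c]]),np.full(5,z)]
def fit(cal,pts,p0,z=.044):
    f=lambda p:(np.array([w2px(cal,v) for v in verts(p,z)])-pts).ravel()
    r=least_squares(f,p0); return r.x,f(r.x).reshape(-1,2)
E
python3 - <<'E'
from fit import *
cal=ctrl.calibration('scene')
# order: (-28,+22),( -28,-22),(16,-22),tip,(16,22)
raw=np.array([[306,213],[240,236],[257,283],[312,293],[335,265]],float)
pts=np.array([230,190])+(raw+.5)/5-.5
p,res=fit(cal,pts,[.489,-.0215,0]); print(p.round(4),res.round(2))
d=p[:2]-[.479,-.038];print('s,t',d@xs,d@ys)
im=cv2.imread('pics/scene4.png')
for q,col in ((p,(0,0,255)),):
  for z in (.044,.008):
    v=np.array([(w2px(cal,a)-[230,190]+.5)*5-.5 for a in verts(q,z)]).round().astype(int)
    cv2.polylines(im,[v.reshape(-1,1,2)],True,col,1)
# check board features
for a in ([0.364,.1656,.008],[.568,-.027,.042]): cv2.circle(im,tuple(((w2px(cal,a)-[230,190]+.5)*5).astype(int)),4,(0,255,0),1)
cv2.imwrite('pics/scene4o.png',im)
E
```

```text
[ 0.4883 -0.0238 -0.0706] [[-0.36 -0.28]
 [ 0.3  -0.79]
 [ 1.7   0.17]
 [-0.44  1.32]
 [-1.21 -0.43]]
s,t 0.011013127720646837 0.012854172060781611
```

View pics/scene4o.png

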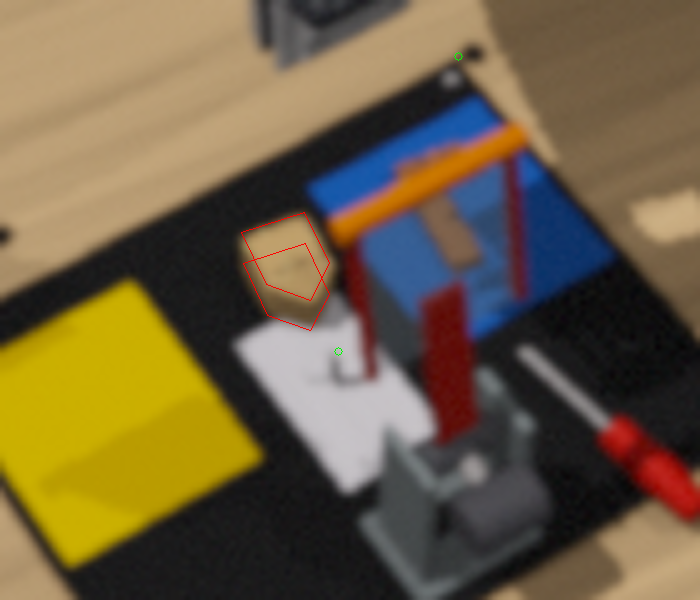

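The offcut fit overlays well: centre (0.488, -0.023), yaw about -0.05 to -0.07. The top view gave -0.02, close enough. I move to its +y side with the fingers parallel to its side face, then come down.

Emit:
drive_tool(increments=[[[0,0,10.5],[0,0,0],0.13],[[0,0,0],[-7.6,-18.1,0],0.13],[[0,0,0],[-7.6,-18.1,0],0.13],[[0,0,0],[-7.6,-18.1,0],0.13],[[0,0,0],[0,0,30],0.13],[[0,0,0],[0,0,30],0.13],[[0,0,0],[0,0,30],0.13],[[0,0,0],[0,0,30],0.13],[[0,0,0],[0,0,30],0.13],[[0,0,0],[0,0,30],0.13],[[0,0,0],[0,0,30],0.13],[[0,0,0],[0,0,30],0.13],[[0,0,0],[0,0,0],0.13],[[0,0,0],[0,0,0],0.13]])

```text
time_s: 14.02
ee_pos: [0.4885, 0.0239, 0.0554]
eef_rot: [-3.136, -0.003, -0.048]
force: [0.3, -0.2, 0.3]
grip_width: 0.0125
```

```bash
python3 st.py
python3 - <<'E'
from h import *
im=ctrl.camera('scene')[:,:,::-1]
cv2.imwrite('pics/scene5.png',cv2.resize(im[170:310,230:370],None,fx=4.2,fy=4.2,interpolation=cv2.INTER_CUBIC))
im=ctrl.camera('wrist')[:,:,::-1]
cv2.imwrite('pics/wrist5.png',im)
E
```

```text
t 14.025 q [-0.029  0.381  1.847  0.007  0.911  0.015] pos [0.4885 0.0239 0.0554] F [ 0.32 -0.18  0.27]
x [ 0.999 -0.048  0.003] z [ 0.003  0.005 -1.   ]
station rel bar: s 0.0174 t 0.0602 z 0.0554
```

View pics/scene5.png

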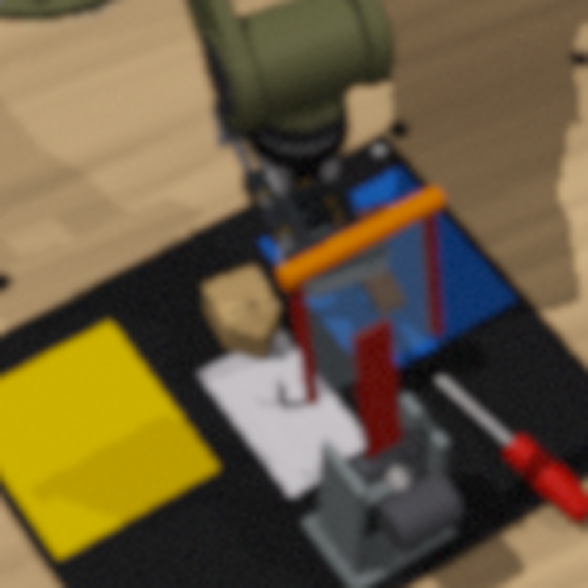

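View pics/wrist5.png

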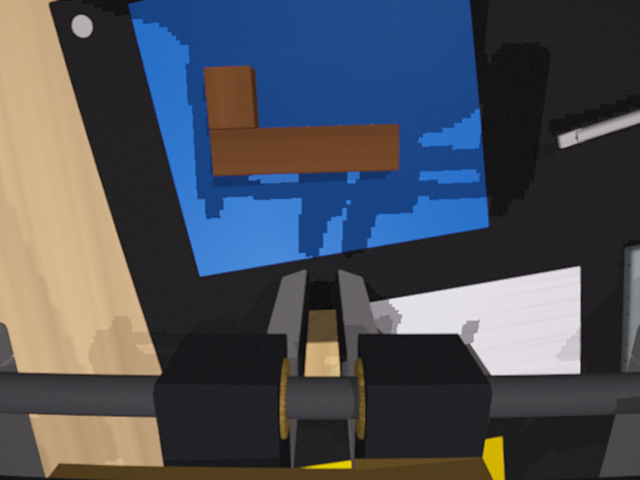

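The fingers stand clear of the bracket and the offcut, with the offcut on their far side. I lower them to tip height about 15 mm, push gently to make contact, and then steer.

Emit:
drive_tool(increments=[[[0,0,0],[-1.5,0,8],0.13],[[0,0,0],[-1.5,0,8],0.13],[[0,0,0],[0,0,7],0.13],[[0,0,0],[0,0,0],0.13],[[0,0,0],[0,5,0],0.13],[[0,0,0],[0,5,0],0.13],[[0,0,0],[0,5,0],0.13],[[0,0,0],[0,5,0],0.13],[[0,0,0],[0,5,0],0.13],[[0,0,0],[0,0,0],0.13]])

```text
time_s: 15.38
ee_pos: [0.4838, -0.0016, 0.0311]
eef_rot: [-3.136, -0.001, -0.049]
force: [-0.5, -0.5, 0.2]
grip_width: 0.0122
```

```bash
python3 st.py
python3 - <<'E'
from h import *
im=ctrl.camera('scene')[:,:,::-1]
cv2.imwrite('pics/scene6.png',cv2.resize(im[190:310,230:370],None,fx=5,fy=5,interpolation=cv2.INTER_CUBIC))
E
```

```text
t 15.375 q [-0.082  0.416  1.871  0.007  0.854 -0.038] pos [ 0.4838 -0.0016  0.0311] F [-0.45 -0.5   0.23]
x [ 0.999 -0.049  0.001] z [ 0.001  0.005 -1.   ]
station rel bar: s 0.0095 t 0.0355 z 0.0311
```

View pics/scene6.png

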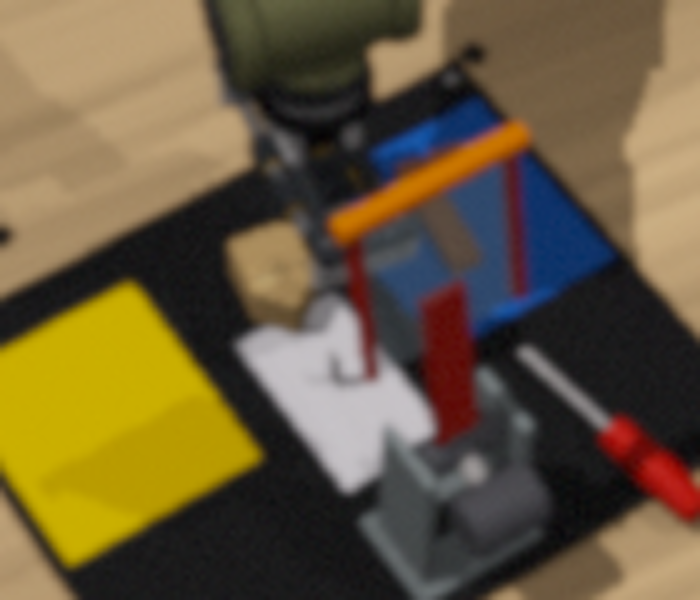

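Emit:
drive_tool(increments=[[[0,0,-1.4],[0,6,0],0.13],[[0,0,-1.4],[0,6,0],0.13],[[0,0,-1.4],[0,6,0],0.13],[[0,0,-1.4],[0,6,0],0.13],[[0,0,-1.4],[0,6,0],0.13],[[0,0,-1.4],[0,6,0],0.13],[[0,0,-1.4],[0,6,0],0.13],[[0,0,-1.4],[0,6,0],0.13],[[0,0,-1.4],[0,6,0],0.13],[[0,0,-1.4],[0,6,0],0.13],[[0,0,-1.4],[0,6,0],0.13],[[0,0,-1.4],[0,6,0],0.13],[[0,0,-1.4],[0,6,0],0.13],[[0,0,0],[0,0,0],0.13]])

```text
time_s: 17.18
ee_pos: [0.4916, -0.079, 0.0307]
eef_rot: [-3.137, -0.003, 0.269]
force: [0.5, -0.1, 0.3]
grip_width: 0.0121
```

```bash
python3 st.py
python3 - <<'E'
from h import *
im=ctrl.camera('scene')[:,:,::-1]
cv2.imwrite('pics/scene7.png',cv2.resize(im[190:310,210:350],None,fx=5,fy=5,interpolation=cv2.INTER_CUBIC))
E
```

```text
t 17.175 q [-0.236  0.442  1.832  0.007  0.868 -0.509] pos [ 0.4916 -0.079   0.0307] F [ 0.51 -0.12  0.34]
x [0.964 0.266 0.003] z [ 0.002  0.005 -1.   ]
station rel bar: s 0.0072 t -0.0423 z 0.0307
```

View pics/scene7.png

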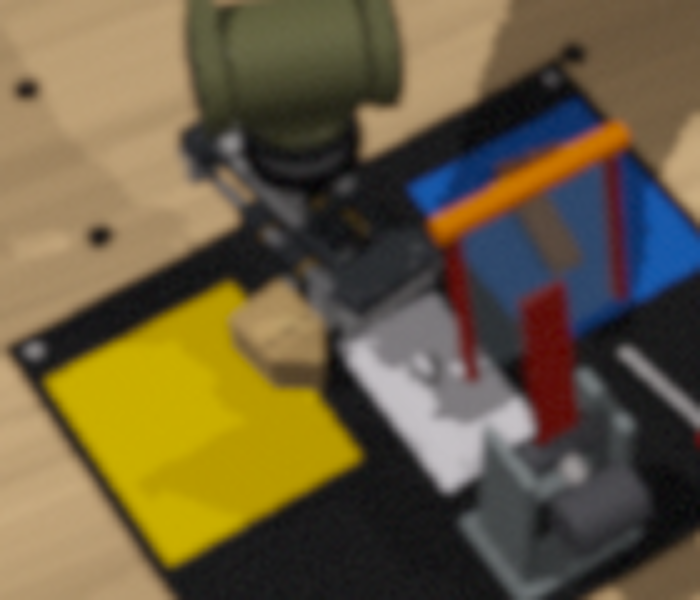

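Run:
```python
from fit import *
cal=ctrl.calibration('scene')
raw=np.array([[282,280],[232,323],[268,361],[325,358],[324,318]],float)
pts=np.array([210,190])+(raw+.5)/5-.5
p,res=fit(cal,pts,[.5,-.11,.27]); print(p.round(4),res.round(2))
d=p[:2]-[.527,-.174];print('panel x,y',d@xs,d@ys)
o=ctrl.get_obs();d=p[:2]-o['ee_pos'][:2];y=o['eef_rot'][2];print('rel tool x,y',d@[np.cos(y),np.sin(y)],d@[np.sin(y),-np.cos(y)])
im=cv2.imread('pics/scene7.png')
for z in (.044,.008):
    v=np.array([(w2px(cal,a)-[210,190]+.5)*5-.5 for a in verts(p,z)]).round().astype(int)
    cv2.polylines(im,[v.reshape(-1,1,2)],True,(0,0,255),1)
cv2.imwrite('pics/scene7o.png',im)
```

```text
[ 0.5084 -0.1075  0.3183] [[-0.54 -0.18]
 [-0.75 -0.83]
 [ 1.27 -0.07]
 [-0.29  0.65]
 [ 0.3   0.41]]
panel x,y -0.009846676086423846 0.06828633675509647
rel tool x,y 0.008717940279007396 0.032270896363646134
```

View pics/scene7o.png

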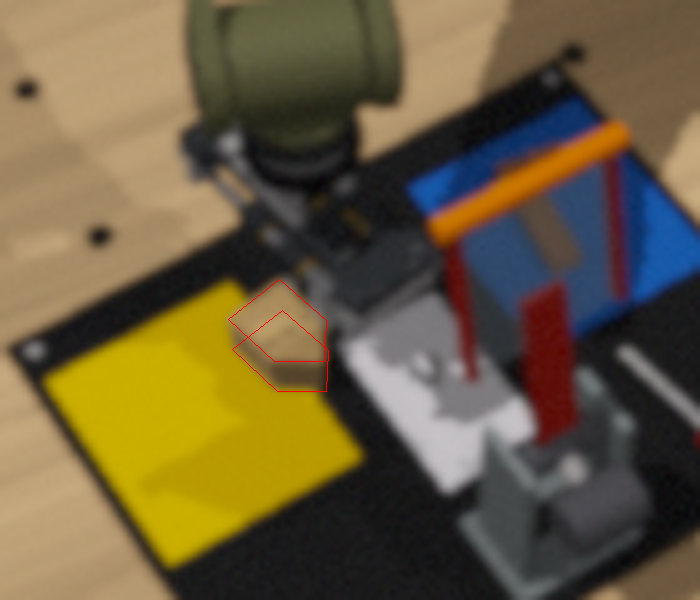

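The offcut is flush against the fingers. It needs 69 mm more straight along tool y.

Emit:
drive_tool(increments=[[[0,0,0],[0,6,0],0.13],[[0,0,0],[0,6,0],0.13],[[0,0,0],[0,6,0],0.13],[[0,0,0],[0,6,0],0.13],[[0,0,0],[0,6,0],0.13],[[0,0,0],[0,6,0],0.13],[[0,0,0],[0,6,0],0.13],[[0,0,0],[0,6,0],0.13],[[0,0,0],[0,6,0],0.13],[[0,0,0],[0,6,0],0.13],[[0,0,0],[0,5,0],0.13],[[0,0,0],[0,3,0],0.13],[[0,0,0],[0,1,0],0.13],[[0,0,0],[0,0,0],0.13]])

```text
time_s: 18.98
ee_pos: [0.5098, -0.1451, 0.0304]
eef_rot: [-3.137, -0.003, 0.269]
force: [-0.2, -0.5, 0.2]
grip_width: 0.0122
```

```bash
python3 st.py
python3 - <<'E'
from h import *
im=ctrl.camera('scene')[:,:,::-1]
cv2.imwrite('pics/scene8.png',cv2.resize(im[190:310,210:350],None,fx=5,fy=5,interpolation=cv2.INTER_CUBIC))
E
```

```text
t 18.975 q [-0.349  0.499  1.74   0.007  0.902 -0.622] pos [ 0.5098 -0.1451  0.0304] F [-0.16 -0.46  0.2 ]
x [0.964 0.266 0.003] z [ 0.001  0.005 -1.   ]
station rel bar: s 0.0168 t -0.1101 z 0.0304
```

View pics/scene8.png

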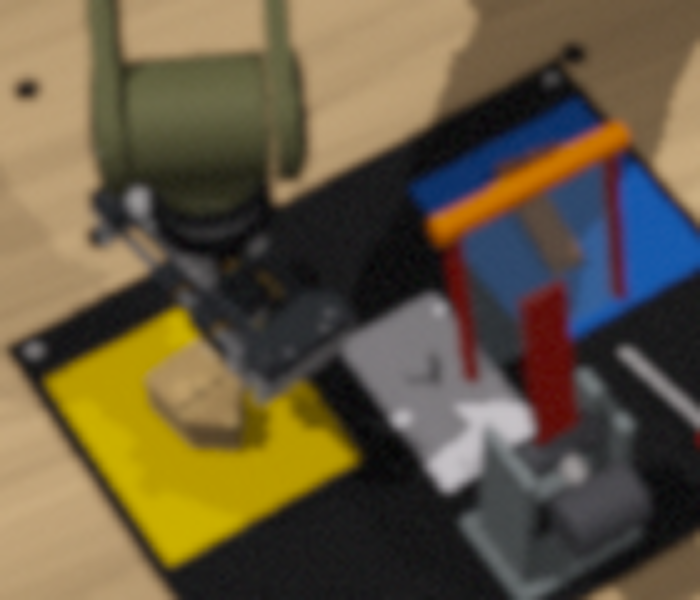

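Emit:
drive_tool(increments=[[[0,0,0],[0,-4,0],0.13],[[0,0,0],[0,-8,0],0.13],[[0,0,0],[0,-8,0],0.13],[[0,0,0],[0,-8,0],0.13],[[0,0,0],[0,0,-25],0.13],[[0,0,0],[0,0,-25],0.13],[[0,0,0],[0,0,-25],0.13],[[0,0,0],[0,0,-25],0.13],[[0,0,0],[0,0,-25],0.13],[[0,0,0],[0,0,-25],0.13],[[0,0,0],[0,0,-25],0.13],[[0,0,0],[-20,0,0],0.13],[[0,0,0],[-20,0,0],0.13],[[0,0,0],[-20,0,0],0.13],[[0,0,0],[-20,0,0],0.13],[[0,0,0],[-20,0,0],0.13],[[0,0,0],[-10,0,0],0.13],[[0,0,0],[0,0,0],0.13],[[0,0,0],[0,0,0],0.13]])

```text
time_s: 21.4
ee_pos: [0.3965, -0.1481, 0.2052]
eef_rot: [-3.137, -0.003, 0.269]
force: [0.3, 0.7, 0.3]
grip_width: 0.0119
```

```bash
python3 st.py
python3 - <<'E'
from h import *
im=ctrl.camera('scene')[:,:,::-1]
cv2.imwrite('pics/scene9.png',cv2.resize(im[190:310,210:350],None,fx=5,fy=5,interpolation=cv2.INTER_CUBIC))
im=ctrl.camera('top')[:,:,::-1]
cv2.imwrite('pics/top9.png',cv2.resize(im[150:330,220:430],None,fx=3.5,fy=3.3,interpolation=cv2.INTER_CUBIC))
cv2.imwrite('pics/top9f.png',im)
E
```

```text
t 21.4 q [-0.447  0.03   1.877  0.006  1.235 -0.719] pos [ 0.3965 -0.1481  0.2052] F [0.3  0.67 0.28]
x [0.964 0.266 0.003] z [ 0.002  0.005 -1.   ]
station rel bar: s -0.0960 t -0.0986 z 0.2052
```

View pics/scene9.png

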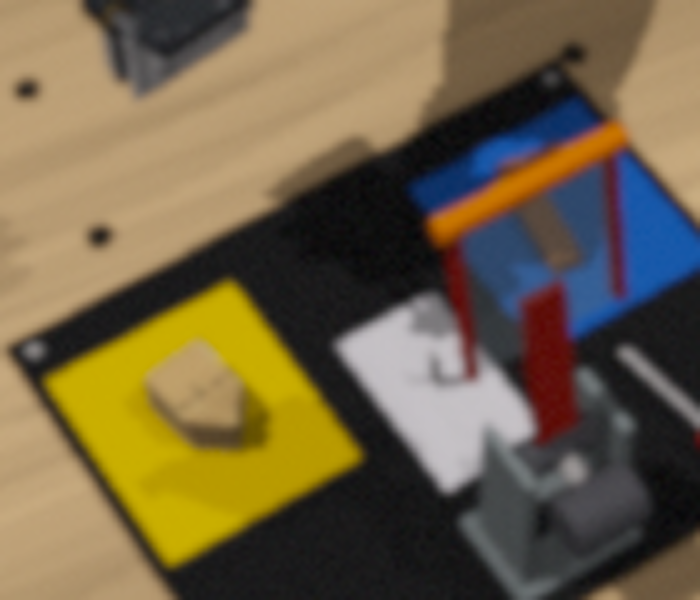

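View pics/top9.png

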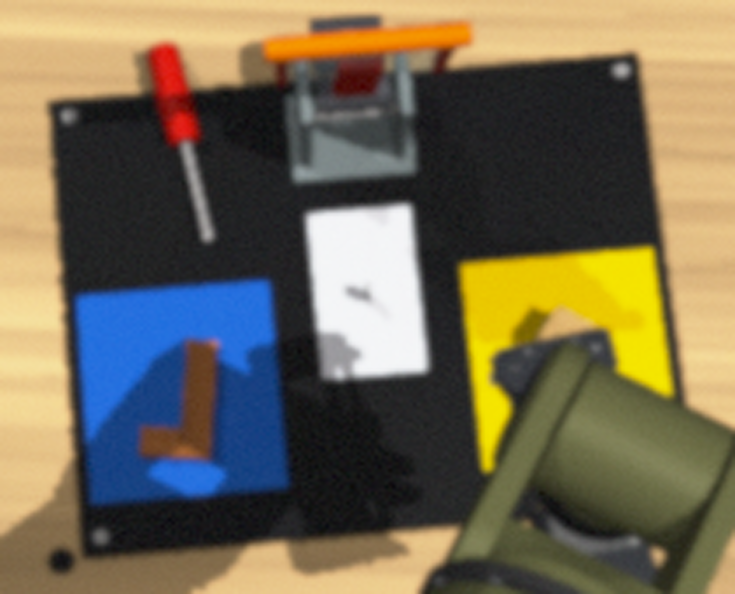

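View pics/top9f.png

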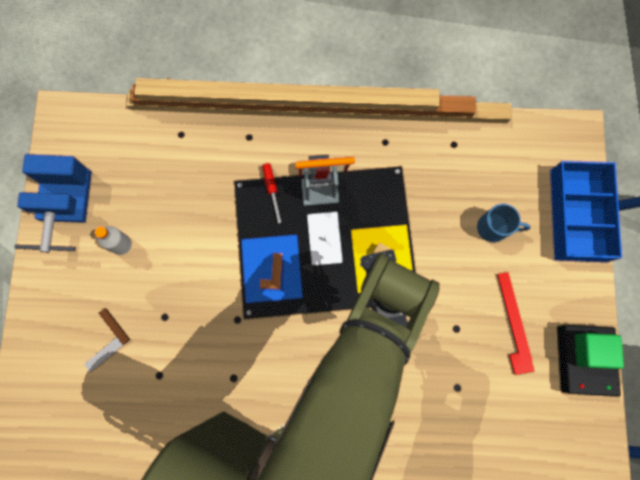

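In the scene crop the offcut lies in the middle of the yellow panel at about (198,390). Guard is up and every bystander is where it was. I fit its pose as a last check.

Run:
```python
from fit import *
cal=ctrl.calibration('scene')
raw=np.array([[201,339],[147,384],[187,427],[243,420],[243,380]],float)
pts=np.array([210,190])+(raw+.5)/5-.5
p,res=fit(cal,pts,[.525,-.17,.27]); print(p.round(4),res.round(2))
d=p[:2]-[.527,-.174];print('panel x,y',d@xs,d@ys)
v=verts(p,0)[:,:2]-[.527,-.174];print('corners panel',np.c_[v@xs,v@ys].round(3).tolist())
raw=np.array([[44,381],[234,279],[363,460],[168,570]],float)
Y=np.array([px2w(cal,*(np.array([210,190])+(r+.5)/5-.5),.008) for r in raw]);print('panel centre by scene',Y.mean(0))
o=ctrl.get_obs();print(o['force'],np.abs(o['joint_vel']).max())
```

```text
[ 0.5284 -0.1728  0.3284] [[-0.68  0.14]
 [-0.3  -0.59]
 [ 0.98 -0.65]
 [-0.24  0.8 ]
 [ 0.23  0.3 ]]
panel x,y 0.0015020006066511333 0.0010048496190004003
corners panel [[-0.03, 0.017], [-0.022, -0.026], [0.022, -0.017], [0.039, 0.009], [0.013, 0.026]]
panel centre by scene [ 0.52944607 -0.17586983  0.008     ]
[-0.68095537 -0.15410055  0.52733927] 0.0025644669658573217
```

```bash
python3 -c "
from station import ctrl
print(ctrl.hand_in())"
```

```text
the job is handed in; nothing more can be done
None
```

The guard is up and staying up by itself, and the pine offcut lies wholly on the yellow panel. I handed the job in after 21.4 s of the 58 s allowed; the system gives no verdict.

**How it was done:** I slid the tilted fingers under the orange bar and followed its arc until the counterweight carried the guard to its stop. Then I pushed the offcut sideways with two fingertips, staying well clear of the blade. Finally I backed off and lifted away.

**Last checks:**
- **Offcut:** its fitted centre is about 2 mm from the panel centre, and all its corners are at least 40 mm inside the panel edges. It looks flat, turned about 0.2 rad relative to the panel.
- **Guard:** it looks fully raised in both the scene and top pictures, with nothing touching it. I judged this by eye and did not measure the hinge angle.
- **Bystanders:** the bracket, screwdriver, square, glue, mug and push stick look unmoved, also by eye.
- **Robot:** it is clear of everything and still, with forces at noise level (below 1 N).

**Small disagreements:** the two cameras differ by about 3 mm on the panel centre, and early offcut yaw readings differed by about 0.05 rad. Both are well within the margins. The first forward tilt stopped about 2 degrees short of the 50 I commanded because the arm neared a joint limit, and I allowed for that in the later moves.

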